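# Hold the swinging work lamp still over the carving

## Task

Take the cordless pendant lamp by its wooden grip, pull it straight out of the open front of its spring-roller bracket and bring it over the carved rosette on the panel. Calm its swinging and let it hang still for a good six seconds, centred over the rosette with its rim about 6 cm above the wood, so that the carver can judge the cuts in steady light; finish while still holding it there. Hold the lamp by its grip alone, and once it is clear of the bracket let it touch nothing; leave the tools and carvings on the bench where they are.

Things in the scene. Friction and masses are not known exactly. Their poses are not given: they have to be found in the camera images.
- grip: Beech grip of the pendant lamp, 44 (its x) x 26 (its y) x 46 mm tall, 60 g, loose: the only part to hold. Parked upright on the lamp's rod, its x pointing to the bracket's upright. Origin: the swivel on which the lamp hangs, inside the grip, 16 mm below its top, 30 mm above its underside, about 335 mm above the bench as parked; hold it with the TCP 7 mm below the origin.
- lamp: Cordless pendant lamp, nominally 0.70 kg (varies 18 %), hangs from the grip on a two-way swivel, almost undamped (a swing needs over a minute to fade). Origin at the swivel, z up along its rod: the tilt of z is the swing angle. 8 mm steel rod, 56 mm brass collar, 30 mm neck, green shade 120 mm wide. Centre of mass 267 mm below the swivel; period 1.05 s, as a simple pendulum of 272 mm.
- lamp_rim (a point): Centre of the lamp's white underside (rim level), on its axis, 285 mm below the swivel: the lowest point of the lamp, 50 mm above the bench as parked. The shade reaches from 235 to 285 mm below the swivel, the collar's underside is at 165 mm.
- lamp_neck (a point): Point on the lamp's axis in its neck, 190 mm below the swivel, level with the clip's rollers when parked; out of the clip once it is 40 mm in front of it.
- bracket: Fixed parking bracket: oak upright 75 mm wide and 250 mm high, 74 mm behind the parked lamp's axis, with a steel fork and a spring clip on its front. Origin on the bench under the parked lamp's axis; x points from the open front to the upright, so the lamp is pulled out along -x. The shade cannot pass up through it: in the clip the lamp can be lifted by at most 30 mm.
- clip (a point): On the parked lamp's axis, at the top of the two fork prongs that carry its collar, 170 mm above the bench; prongs end 22 mm in front of the axis. Below them two sprung rollers hold the neck until the grip is pulled with about 2 to 3.5 N, then let go suddenly, so that the lamp starts to swing. Before that the grip moves 60 to 100 mm forward and the rod leans 0.25 to 0.4 rad.
- panel: Fixed limewood panel 180 x 180 mm, 26 mm thick with a 31 mm high border, held between dark cleats, lying on the bench; origin on the bench under its centre.
- rosette (a point): Centre of the carved rosette (about 100 mm across) in the middle of the panel, 30 mm above the bench: the place to light.
- mallet: Carver's mallet standing head down, 84 mm diameter, 250 mm high; bystander, origin under its centre.
- gouge: Gouge lying on the bench, 240 mm long, 26 mm high; bystander, origin on the bench 100 mm from its handle end.
- oilstone: Grey oilstone in a dark wooden box, 200 x 70 x 46 mm; bystander, origin under its centre.
- bird: Small carved bird on a round foot, about 105 mm high; bystander, origin under its foot.
Not all that is in view belongs to the job. Leave any green, pink or yellow look-alike of the bracket alone.

How it is judged:
By the outcome, as a careful person would: the job done as asked, in the order asked, and still so for the second after the job is handed in, while the arm keeps its last pose, push and grip.
It also fails if it takes over 58 s, if anything falls off the work surface, if the arm or the gripper's body presses on something with over 40 N, if the wrist force passes 120 N, or if a joint passes its speed limit or range.

## Robot

A 6-joint arm with a two-finger parallel gripper is mounted at the origin on the work surface. World frame = base frame: x ahead of the robot, y to its left, z up, the work surface at z = 0. Lengths are in m, angles in rad, forces in N, time in s.
With the tool pointing down it reaches from about 0.275 to 0.825 m from the base axis. Payload 4.9 kg.
Tool frame: the origin (TCP) lies between the finger pads, 19 mm behind the fingertips; this is the grasp point; z points along the fingers, y is the line along which they close (so a half turn about z gives the same grasp; the last joint's range is limited). The gripper opens to 85 mm and grips with 20 to 120 N. Pads are 22 mm wide; open, the fingers measure 114 mm over their backs; the gripper's body (76 mm by 85 mm) begins 54 mm behind the grasp point. The pads swing forward as they close: fully open they stand 13 mm farther back than shut.
Start: joints at [1.153, 0.326, -0.193, 1.052, 0, 1.437], TCP at [0.154, 0.528, 0.25] pointing down, gripper open.
Joint ranges: [-2.65, 2.65], [-0.97, 1.79], [-1.3, 1.35], [-1.93, 2.1], [-1.47, 1.37], [-3.14, 3.14]. Speed limits (rad/s): [2.57, 2.57, 3.14, 3.14, 3.14, 3.14].

## Interface

Orientations are given as a 3x3 rotation matrix whose columns are the frame's x, y, z axes.
In Python, from plant import ctrl, camera, get_calibration, finish_job gives the robot as it stands.
- The arm moves only by the shell command python3 -m pendant 'ROWS' [FORCE]. ROWS is text: rows parted by semicolons, each of 7 numbers parted by spaces: the shift along the tool's x, y, z in mm, then the turn, a rotation vector about the tool's x, y, z in degrees, then the opening, from 0 (shut) to 1 (fully open). In form: dx dy dz rx ry rz jaw; .... A call has exactly 5 rows; each row is the pose to reach, as a shift and turn from the pose commanded when the call began, along the tool's axes at that moment; what a row does not reach only later rows make up. A row lasts 1/10 s, in which the tool goes at most 50 mm and 8.59 degrees, less where a joint would pass 70% of its speed; a pose out of reach is approached as far as the arm can. A call with a gripper value outside its range is refused whole. The fingers move at their own pace and stop on an object; FORCE is the grip in N (left out, the last holds). Time passes only in rows, so rows that repeat a pose let the fingers close, or fill a call up. It gives the time, the measured TCP pose, the force, the opening and the grip force at its end, in the units of the state.
- ctrl.get_state(): the state, without advancing time (a new reading comes with each control period).
- camera(name): name is "scene" or "top"; returns (picture, depth): 420x560x3 uint8, red, green, blue; 420x560 float32, m along the optical axis (not along the pixel's ray), 0 where there is no reading.
- get_calibration(name): a dict with "fov_y" (degrees; the focal length in pixels is half the picture's height over the tangent of half this angle, whatever the lens; pixels are square), "cx", "cy" (the principal point, pixels), "dist_coeffs" ([k1, k2, p1, p2, k3] as OpenCV has them; the pictures are not rectified), "extrinsics" (4x4, takes a point from world to camera coordinates). Camera axes: x right, y up, looking along -z (the intrinsics and any distortion apply to the point x, -y, -z); pixel columns grow to the right and rows downward; lengths in m; the calibration is good to about 2 mm. A picture is of the moment at which its call begins. get_calibration takes no time and is no camera call.
- finish_job(): hands the job in; it is judged then, once.
The state is a dict: "time": time; "joint_pos": joint angles; "qvel": joint speeds; "tau": joint torques, N m; "position": TCP position; "ee_rot": TCP orientation; "ft_force": force on the tool from outside, world axes, zero at the start; "torque": the same for the moment, N m; "grip_width": opening from 0.0 (shut) to 1.0 (fully open); "finger_force": force on a finger pad.
Only numpy, scipy, OpenCV 4.12 (cv2) and the standard library are available. Lean on these libraries where they do the work, as an engineer would, in place of code of your own. Each camera call takes 0.05 s, during which the arm holds its last target. There are 200 camera calls.

## Working session

There is one attempt and no reset: what is moved stays moved. The work goes in short steps, Python scripts to look and compute and a shell command to move; the robot and the scene stay as the last step left them, time stands still between calls to the robot, and variables do not carry over. Pictures are saved under pics/ and viewed, at most 10 in all, crops included, and the job is handed in when it is done.

```bash
ls; mkdir -p pics; cat > h.py <<'E'
import numpy as np, cv2
from plant import ctrl, camera, get_calibration
def cal(n):
    c=get_calibration(n); f=210/np.tan(np.radians(c["fov_y"])/2)
    return np.array([[f,0,c["cx"]],[0,f,c["cy"]],[0,0,1]]),np.array(c["dist_coeffs"],float),np.array(c["extrinsics"])
def ray(n,uv):
    K,d,E=cal(n); p=cv2.undistortPoints(np.array(uv,float).reshape(-1,1,2),K,d)[:,0]
    v=np.c_[p[:,0],-p[:,1],-np.ones(len(p))]; R=E[:3,:3]
    return -R.T@E[:3,3], v@R
def onz(n,uv,z):
    o,v=ray(n,uv); return o+v*((z-o[2])/v[:,2])[:,None]
def cloud(n,D):
    H,W=D.shape; g=np.mgrid[0:H,0:W]; uv=np.c_[g[1].ravel(),g[0].ravel()]
    o,v=ray(n,uv); return (o+v*D.ravel()[:,None]).reshape(H,W,3)
def proj(n,P):
    K,d,E=cal(n); q=np.atleast_2d(P)@E[:3,:3].T+E[:3,3]
    return cv2.projectPoints(q*[1,-1,-1],np.zeros(3),np.zeros(3),K,d)[0][:,0]
E
python3 - <<'E'
from h import *
for n in("scene","top"):
    p,D=camera(n); np.savez(f"pics/{n}0.npz",p=p,D=D); cv2.imwrite(f"pics/{n}0.png",p[...,::-1])
    print(n,get_calibration(n))
E
```

```text
pics
scene {'fov_y': 42.9556845642935, 'cx': 283.54021767232535, 'cy': 201.0105911350718, 'dist_coeffs': array([-0.01272611,  0.        ,  0.        ,  0.        ,  0.        ]), 'extrinsics': array([[-0.35866047,  0.93332312,  0.01645029,  0.23532553],
       [-0.7528024 , -0.29961974,  0.58610286,  0.17760336],
       [ 0.55195219,  0.19782811,  0.81006964, -2.2131248 ],
       [ 0.        ,  0.        ,  0.        ,  1.        ]])}
top {'fov_y': 44.52706326742278, 'cx': 277.3319533929746, 'cy': 192.2094380746235, 'dist_coeffs': array([-0.1483798,  0.       ,  0.       ,  0.       ,  0.       ]), 'extrinsics': array([[ 3.57841953e-02, -9.99357925e-01,  1.79695230e-03,
        -1.04247679e-01],
       [ 9.77755426e-01,  3.53824154e-02,  2.06742378e-01,
        -4.85728795e-01],
       [-2.06673214e-01, -5.64112976e-03,  9.78393765e-01,
        -2.17448508e+00],
       [ 0.00000000e+00,  0.00000000e+00,  0.00000000e+00,
         1.00000000e+00]])}
```

View pics/scene0.png

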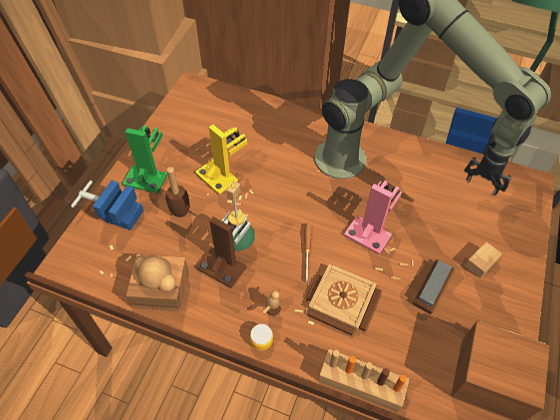

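View pics/top0.png

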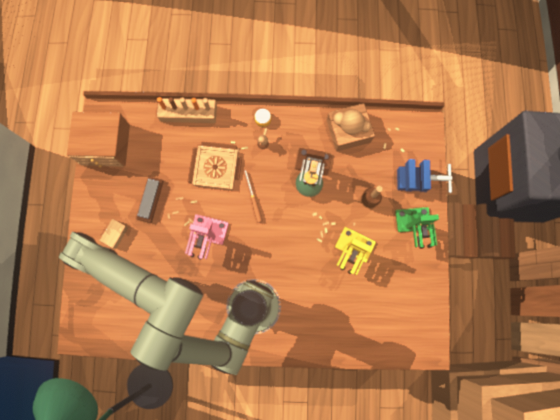

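The scene shows brackets at: green (145,155), yellow (218,155) and pink (375,210), all empty. The oak one at (225,245) holds the green lamp, so it fits the description (top view (312,172)). The rosette is at scene (343,295), top (215,167). I'll confirm in one crop.

```bash
python3 - <<'E'
from h import *
a=np.load("pics/top0.npz"); b=np.load("pics/scene0.npz")
A=cv2.resize(a["p"][140:210,275:345],(400,400),interpolation=cv2.INTER_CUBIC)
B=cv2.resize(b["p"][175:285,190:265],(400,587),interpolation=cv2.INTER_CUBIC)
im=np.zeros((590,800,3),np.uint8); im[:400,:400]=A; im[:587,400:]=B
cv2.imwrite("pics/crop1.png",im[...,::-1])
print(onz("top",[[215,167]],.03),onz("scene",[[343,295]],.03))
for n,s in(("top",a),("scene",b)):
    C=cloud(n,s["D"]); 
    m=(C[...,2]>.31)&(C[...,2]<.37)&(C[...,0]>.25)&(C[...,0]<.65)&(abs(C[...,1]+.2)<.2)
    P=C[m]; print(n,m.sum(),P.mean(0) if m.any() else 0, np.percentile(P,[0,5,95,100],axis=0) if m.any() else 0)
E
```

```text
[[0.59780002 0.19383974 0.03      ]] [[0.6058147  0.19696272 0.03      ]]
top 91 [ 0.52852198 -0.22169321  0.34625069] [[ 0.50950596 -0.23503265  0.31407707]
 [ 0.51027132 -0.23432206  0.32486216]
 [ 0.55015189 -0.20924627  0.35644807]
 [ 0.55455587 -0.20643756  0.36079337]]
scene 186 [ 0.54328738 -0.21897237  0.33898397] [[ 0.51327088 -0.2371982   0.31015638]
 [ 0.52030406 -0.23331296  0.31525212]
 [ 0.56020356 -0.20755613  0.35482314]
 [ 0.56417315 -0.20543035  0.36035322]]
```

View pics/crop1.png

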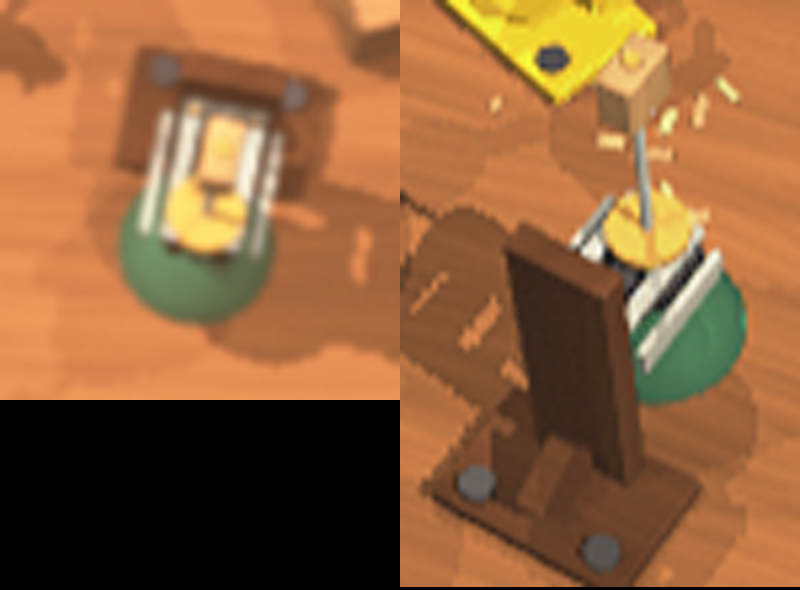

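Confirmed: the oak bracket holds the green lamp. The grip top is at about top (314.4,165.4) and scene (234.4,186.6); the bracket base screws are at top (303.5,152.2) and (326.3,156.6).

```bash
python3 - <<'E'
from h import *
print("gripTop",onz("top",[[314.4,165.4]],.351),onz("scene",[[234.4,186.6]],.351))
s=onz("top",[[303.5,152.2],[326.3,156.6]],.02);print("screws",s,s.mean(0), np.degrees(np.arctan2(*(s[0]-s[1])[[1,0]])))
for n in("top","scene"):
    D=np.load(f"pics/{n}0.npz"); p=D["p"]; C=cloud(n,D["D"])
    m=(C[...,2]>.345)&(C[...,2]<.365)&(abs(C[...,0]-.53)<.05)&(abs(C[...,1]+.22)<.05)
    P=C[m]; print(n,len(P),P.mean(0),cv2.minAreaRect((P[:,:2]*1000).astype(np.float32)))
    # panel top
    m=(C[...,2]>.022)&(C[...,2]<.04)&(abs(C[...,0]-.6)<.13)&(abs(C[...,1]-.195)<.13)&(p[...,2]>70)
    m=cv2.morphologyEx(m.astype(np.uint8),cv2.MORPH_OPEN,np.ones((5,5)))>0
    P=C[m]; print(" panel",len(P),np.median(P[:,2]),cv2.minAreaRect((P[:,:2]*1000).astype(np.float32)))
    # upright / bracket fork / other things: obstacles
    m=(C[...,2]>.20)&(C[...,2]<.26)&(abs(C[...,0]-.6)<.1)&(abs(C[...,1]+.23)<.1)
    P=C[m]; print(" upright",len(P),cv2.minAreaRect((P[:,:2]*1000).astype(np.float32)))
    hi=(C[...,2]>.07)&(C[...,0]>.2)&(C[...,0]<.8)&(abs(C[...,1])<.5)
    nn,l,st,ce=cv2.connectedComponentsWithStats(hi.astype(np.uint8))
    for i in range(1,nn):
        if st[i,4]>15: Q=C[l==i]; print("  obj",np.percentile(Q,2,axis=0).round(2),np.percentile(Q,98,axis=0).round(2))
    E=cal(n)[2]; print("cam",-E[:3,:3].T@E[:3,3])
print(ctrl.get_state())
E
```

```text
gripTop [[ 0.53454066 -0.22500879  0.351     ]] [[ 0.53576268 -0.21780962  0.351     ]]
screws [[ 0.68299275 -0.19712357  0.02      ]
 [ 0.66638867 -0.29970993  0.02      ]] [ 0.67469071 -0.24841675  0.02      ] 80.8061414898174
top 63 [ 0.53182884 -0.22215702  0.35107452] ((530.4964599609375, -222.4986114501953), (25.110883712768555, 43.32490539550781), 80.3698501586914)
 panel 0 nan ((0.0, 0.0), (0.0, 0.0), 0.0)
 upright 161 ((578.3756713867188, -230.28916931152344), (74.1419906616211, 98.86111450195312), 80.06037902832031)
  obj [ 0.71 -0.49  0.08] [ 0.8  -0.32  0.18]
  obj [ 0.69 -0.03  0.07] [0.74 0.   0.11]
  obj [ 0.48 -0.27  0.07] [ 0.62 -0.17  0.35]
  obj [ 0.44 -0.5   0.08] [ 0.51 -0.45  0.25]
  obj [0.2  0.18 0.1 ] [0.3  0.27 0.26]
  obj [ 0.2  -0.45  0.13] [ 0.27 -0.36  0.26]
cam [ 0.02924656 -0.09926104  2.2281107 ]
scene 86 [ 0.53979252 -0.22106113  0.35105041] ((537.8094482421875, -220.66998291015625), (26.21097755432129, 46.79305648803711), 80.9110336303711)
 panel 464 0.029225687053738514 ((604.819580078125, 183.09786987304688), (206.0473175048828, 137.18154907226562
[... 455 characters left out ...]
964127 0.27139701 1.6848202 ]
{'time': 0.1, 'joint_pos': array([ 1.15282513e+00,  3.26875816e-01, -1.93493176e-01,  1.05201649e+00,
       -3.76633403e-06,  1.43659150e+00]), 'qvel': array([-8.07071364e-05, -4.47277887e-04,  2.61123687e-03, -5.72835946e-04,
        6.32828895e-04,  2.42126033e-04]), 'tau': array([ 1.63575678e-03, -4.44237792e+01,  2.63038909e+01,  7.88237056e-03,
       -7.33485081e-05, -6.56130041e-06]), 'position': array([0.15377151, 0.52754163, 0.2492733 ]), 'ee_rot': array([[-9.60007701e-01,  2.79972861e-01, -6.41608742e-04],
       [ 2.79973518e-01,  9.60006623e-01, -1.45388368e-03],
       [ 2.08900668e-04, -1.57537298e-03, -9.99998737e-01]]), 'ft_force': array([ 0.47577576, -0.84783162,  0.18177709]), 'torque': array([ 0.04403684, -0.05781756, -0.02423278]), 'finger_force': 0.0, 'grip_width': 0.9990112281358245}
  return _methods._mean(a, axis=axis, dtype=dtype,
  ret = ret.dtype.type(ret / rcount)
```

```bash
python3 -m pendant '-10 -12 -35 0 0 0 1; -30 -33 -75 0 0 0 1; -60 -65 -110 0 0 0 1; -94 -101 -130 0 0 0 1; -128 -137 -145 0 0 0 1' && python3 -m pendant '-34 -36 0 0 0 0 1; -68 -72 0 0 0 0 1; -102 -108 0 0 0 0 1; -136 -144 0 0 0 0 1; -170 -180 0 0 0 0 1' && python3 -m pendant '-34 -36 0 0 0 -2 1; -68 -72 0 0 0 -4 1; -102 -108 0 0 0 -5 1; -136 -144 0 0 0 -6 1; -170 -180 0 0 0 -6.7 1'
python3 - <<'E'
from h import *
for i in range(2):
  s=ctrl.get_state(); print(s["position"],s["ee_rot"].round(4).tolist(),s["ft_force"],s["time"])
  p,D=camera("top")
R=s["ee_rot"]; print((R.T@(np.array([.534,-.2215,.40])-s["position"]))*1000)
E
```

```text
time: 0.6
position: [0.2342, 0.3689, 0.3929]
ee_rot: [[-0.96, 0.279, 0.001], [0.279, 0.96, 0.001], [-0.001, 0.001, -1.0]]
ft_force: [1.4, 0.4, 0.1]
grip_width: 0.999
finger_force: 0.0
time: 1.1
position: [0.3467, 0.1477, 0.3916]
ee_rot: [[-0.96, 0.28, 0.0], [0.28, 0.96, 0.0], [-0.0, 0.0, -1.0]]
ft_force: [1.6, 0.8, 0.3]
grip_width: 0.999
finger_force: 0.0
time: 1.6
position: [0.4597, -0.0729, 0.3914]
ee_rot: [[-0.986, 0.166, -0.0], [0.166, 0.986, 0.0], [0.0, 0.0, -1.0]]
ft_force: [0.2, 1.3, 0.4]
grip_width: 0.995
finger_force: 0.0
[ 0.45966808 -0.07292774  0.39141373] [[-0.9861, 0.1662, -0.0001], [0.1662, 0.9861, 0.0003], [0.0002, 0.0003, -1.0]] [0.23247392 1.29534704 0.41203145] 1.6
[ 0.4629002  -0.0790344   0.39037652] [[-0.9852, 0.1713, 0.0007], [0.1713, 0.9852, -0.0048], [-0.0015, -0.0046, -1.0]] [ 4.51931237 -5.69078374  1.233355  ] 1.65
[ -94.46911356 -128.22137397   -8.89410117]
```

```bash
python3 -m pendant '-30 -40 0 0 0 0 1; -60 -80 0 0 0 0 1; -83 -113 0 0 0 0 1; -92 -125 10 0 0 0 1; -93 -127 25 0 0 0 1' && python3 -m pendant '0 0 15 0 0 0 1; 0 0 25 0 0 0 1; 0 0 35 0 0 0 1; 0 0 38 0 0 0 1; 0 0 38 0 0 0 1'
python3 - <<'E'
from h import *
p,D=camera("scene"); q,D2=camera("top"); s=ctrl.get_state(); print(s["position"],s["ft_force"])
im=np.hstack([cv2.resize(p[130:270,190:290],(400,560),interpolation=3),cv2.resize(q[135:235,265:335],(400,560),interpolation=3)])
cv2.imwrite("pics/g1.png",im[...,::-1])
E
```

```text
time: 2.2
position: [0.5307, -0.2129, 0.3656]
ee_rot: [[-0.986, 0.168, -0.0], [0.168, 0.986, 0.0], [0.0, 0.0, -1.0]]
ft_force: [0.2, 0.3, -1.2]
grip_width: 0.999
finger_force: 0.0
time: 2.7
position: [0.5298, -0.211, 0.3284]
ee_rot: [[-0.986, 0.166, -0.0], [0.166, 0.986, 0.0], [0.0, 0.0, -1.0]]
ft_force: [0.8, -0.3, 0.3]
grip_width: 1.0
finger_force: 0.0
[ 0.53021348 -0.21141204  0.32929532] [ 0.0949014  -0.13390306  0.19180491]
```

View pics/g1.png

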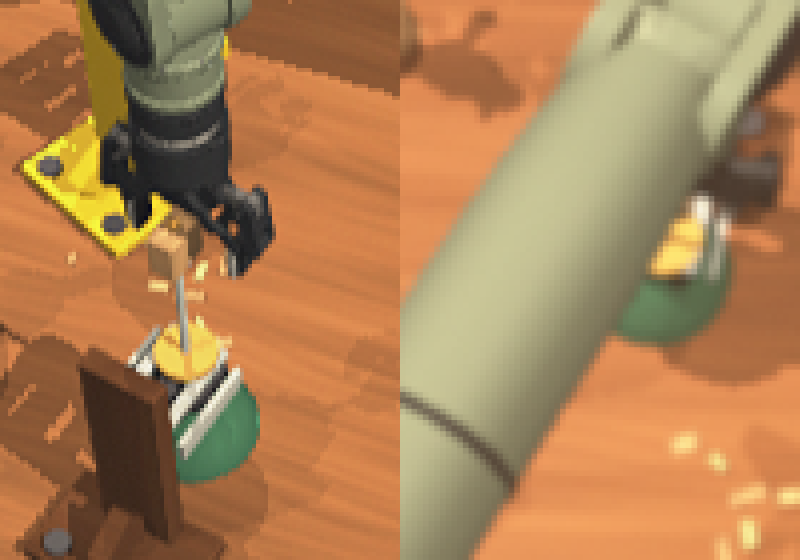

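The grip, at crop (165,255), lies between the fingers but nearer the left one, which matches the 10 mm lag in y. I'll shift and close.

```bash
python3 -m pendant '-3 -5 0 0 0 0 1; -5 -9 0 0 0 0 1; -5 -9 0 0 0 0 0.5; -5 -9 0 0 0 0 0.3; -5 -9 0 0 0 0 0.15' 60 && python3 -m pendant '0 0 0 0 0 0 0.1; 0 0 0 0 0 0 0; 0 0 0 0 0 0 0; 0 0 0 0 0 0 0; 0 0 0 0 0 0 0' 60
python3 - <<'E'
from h import *
p,D=camera("scene"); s=ctrl.get_state(); print(s["position"],s["ft_force"],s["time"])
cv2.imwrite("pics/g2.png",cv2.resize(p[130:270,190:290],(400,560),interpolation=3)[...,::-1])
E
```

```text
time: 3.3
position: [0.5334, -0.2213, 0.3286]
ee_rot: [[-0.986, 0.166, -0.0], [0.166, 0.986, 0.0], [0.0, 0.0, -1.0]]
ft_force: [0.2, -0.2, -0.8]
grip_width: 0.516
finger_force: 0.0
time: 3.8
position: [0.5334, -0.2211, 0.3287]
ee_rot: [[-0.986, 0.166, 0.0], [0.166, 0.986, 0.0], [-0.0, 0.0, -1.0]]
ft_force: [-0.1, 0.5, 1.1]
grip_width: 0.297
finger_force: 59.7
[ 0.5334585  -0.22113416  0.32875228] [0.50797985 0.89078995 0.94005197] 3.85
```

View pics/g2.png

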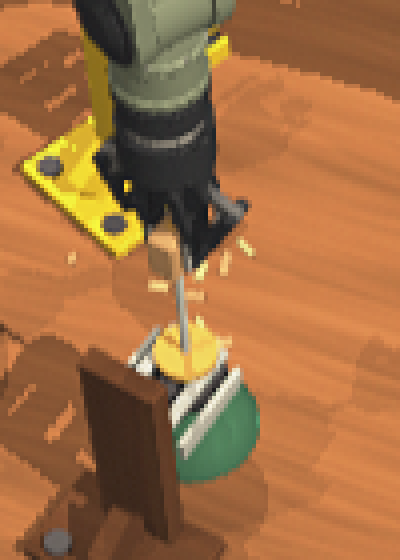

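Grasp is good (60 N, 25 mm). Now the straight pull.

```bash
python3 -m pendant '10 0 0 0 0 0 0; 28 0 0 0 0 0 0; 48 0 0 0 0 0 0; 68 0 0 0 0 0 0; 88 0 0 0 0 0 0' 80 && python3 -m pendant '22 0 0 0 0 0 0; 46 0 0 0 0 0 0; 72 0 0 0 0 0 0; 100 0 0 0 0 0 0; 125 0 0 0 0 0 0'
cat > w.py <<'E'
from h import *
import sys
def shot(cams=("scene",)):
    out=[]
    for n in cams:
        s=ctrl.get_state(); p,D=camera(n); out.append((n,s["time"],s["position"],s["ee_rot"],p,D))
    return out
L0=.260
def shade(n,piv,p,D):
    C=cloud(n,D); h=cv2.cvtColor(p,cv2.COLOR_RGB2HSV)
    m=(h[...,0]>55)&(h[...,0]<90)&(h[...,1]>90)&(np.linalg.norm(C-(piv-[0,0,.25]),axis=2)<.22)&(C[...,2]<piv[2]-.13)&(C[...,2]>.03)&(D>0)
    P=C[m]
    return m,P
def fit(n,piv,p,D):
    m,P=shade(n,piv,p,D)
    if len(P)<40: return None,len(P)
    g=np.argwhere(m)[:,::-1]; return g.mean(0),len(P)
E
python3 - <<'E'
from w import *
r=shot(["scene"]*6)
np.savez("pics/s1.npz",t=[a[1] for a in r],pos=[a[2] for a in r],R=[a[3] for a in r],p=[a[4] for a in r],D=[a[5] for a in r])
for n,t,pos,R,p,D in r:
    piv=pos-R[:,2]*.007; m,P=shade(n,piv,p,D); print(t,pos,len(P),(P.mean(0)-piv) if len(P) else 0, fit(n,piv,p,D)[0])
im=r[0][4].copy(); cv2.imwrite("pics/p1.png",im[...,::-1])
E
```

```text
time: 4.35
position: [0.4455, -0.206, 0.327]
ee_rot: [[-0.986, 0.166, -0.001], [0.166, 0.986, 0.001], [0.002, 0.001, -1.0]]
ft_force: [2.8, -0.7, -7.2]
grip_width: 0.298
finger_force: 78.9
time: 4.85
position: [0.3205, -0.1845, 0.3269]
ee_rot: [[-0.986, 0.166, -0.004], [0.166, 0.986, 0.002], [0.004, 0.002, -1.0]]
ft_force: [-0.8, 0.5, -6.5]
grip_width: 0.291
finger_force: 78.8
4.85 [ 0.32054245 -0.18450445  0.32693514] 371 [-0.04400534  0.02595516 -0.24649065] [280.79784367 183.01347709]
4.9 [ 0.31723224 -0.18308973  0.32675297] 372 [-0.07346064  0.03156245 -0.2380236 ] [285.65322581 175.89784946]
4.95 [ 0.31900273 -0.18379802  0.32700612] 384 [-0.0994379   0.03727783 -0.22629844] [289.20833333 169.69791667]
5.0 [ 0.32049487 -0.18454648  0.32737391] 402 [-0.1155112   0.04096966 -0.21811253] [291.3358209  165.74626866]
5.05 [ 0.32155362 -0.18504833  0.32765353] 393 [-0.11877267  0.04237866 -0.21678649] [291.7735369  165.13486005]
5.1 [ 0.322322   -0.18540898  0.32789514] 387 [-0.10905943  0.04165063 -0.22123192] [290.50387597 167.73385013]
```

View pics/p1.png

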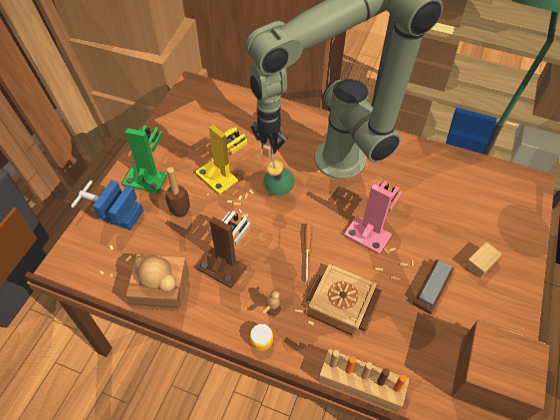

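The lamp is free, with its shade at (279,180), and nothing else has been disturbed. Next I'll build an estimator and a swing-cancelling planner.

```bash
cat > pend.py <<'E'
from w import *
from scipy.optimize import least_squares
from scipy.interpolate import PchipInterpolator
G=np.array([0,0,-9.81]); L=.272; TAU=.02; DT=.005
a=np.linspace(0,2*np.pi,48,endpoint=False)
SH=np.concatenate([np.c_[max(.015,.06*np.sqrt(1-k*k))*np.cos(a),max(.015,.06*np.sqrt(1-k*k))*np.sin(a),np.full(48,.285-.05*k)] for k in np.linspace(0,1,9)])
def frame(u):
    x=np.cross(u,[0,1,0]); x/=np.linalg.norm(x); return np.c_[x,np.cross(u,x),u]
def pred(n,piv,u):
    q=proj(n,piv+SH@frame(u).T).astype(np.float32); M=cv2.moments(cv2.convexHull(q)); return np.array([M["m10"],M["m01"]])/M["m00"]
def sim(u,v,P,dt=DT):   # P: pivot positions sampled at dt; returns u history
    A=np.zeros_like(P); A[1:-1]=(P[2:]-2*P[1:-1]+P[:-2])/dt**2
    U=[u]; V=[v]
    for a_ in A[:-1]:
        e=G-a_
        v=v+dt*(e-(e@u)*u)/L-dt*(v@v)*u; u=u+dt*v; u=u/np.linalg.norm(u); v=v-(v@u)*u
        U.append(u); V.append(v)
    return np.array(U),np.array(V)
def mk(x):
    u=np.array([x[0],x[1],-np.sqrt(1-x[0]**2-x[1]**2)]); v=np.array([x[2],x[3],0]); return u,v-(v@u)*u if False else np.array([x[2],x[3],-(x[2]*u[0]+x[3]*u[1])/u[2]])
def estimate(r,tend,bias=(0,0)):
    """r: list (n,t,pos,R,p,D); pivot from measured positions; returns u,v at tend"""
    t=np.array([a[1] for a in r]); piv=np.array([a[2]-a[3][:,2]*.007 for a in r]); obs=[]
    for a,pv in zip(r,piv): obs.append(fit(a[0],pv,a[4],a[5])[0]-np.array(bias))
    T=np.arange(t[0],tend+1e-6,DT); P=np.repeat(piv.mean(0)[None],len(T),0)
    K=np.round((t-t[0])/DT).astype(int)
    def res(x):
        U,_=sim(*mk(x),P); return np.concatenate([pred(a[0],pv,U[k])-o for a,pv,k,o in zip(r,piv,K,obs)])
    s=least_squares(res,[0,0,0,0],x_scale=[.1,.1,.6,.6],diff_step=1e-4); U,V=sim(*mk(s.x),P)
    return U[-1],V[-1],piv.mean(0),np.abs(s.fun).max(),s.x
def path(p0,rows):
    """rows: absolute row targets (N,3), piecewise linear + lag"""
    N=len(rows); k=int(.1/DT); W=np.vstack([p0,rows,rows[-1:],rows[-1:]]); tt=np.arange((N+2)*k+1)*DT
    C=np.stack([np.interp(tt,np.arange(N+3)*.1,W[:,i]) for i in range(3)],1)
    F=C.copy()
    for s in range(2):
        for i in range(1,len(F)): F[i]=F[i-1]+(C[i]-F[i-1])*DT/(TAU/2+DT)
        C=F.copy()
    return F
def swing(u,v): return np.hypot(np.hypot(*u[:2]),np.hypot(*v[:2])/6.005)
def plan(u,v,p0,pT,N,wz=None,free=True,ws=.15,lim=.045):
    s=np.linspace(0,1,N+1)[1:]; s=s**3*(10-15*s+6*s*s); base=p0+(pT-p0)*s[:,None]
    def rows(x):
        r=base.copy(); r[:-1,:2]+=x.reshape(-1,2); return r
    def res(x):
        r=rows(x); U,V=sim(u,v,path(p0,r)); d=np.vstack([p0,r]); st=np.diff(d,axis=0)
        dd=np.diff(np.vstack([[0,0,0],st,[0,0,0]]),axis=0)[:,:2]
        ov=np.maximum(0,np.linalg.norm(st,axis=1)-lim)
        return np.concatenate([U[-1][:2]*30,V[-1][:2]*5,dd.ravel()*ws*10,ov*300])
    o=least_squares(res,np.zeros(2*(N-1)),max_nfev=40); r=rows(o.x); U,V=sim(u,v,path(p0,r))
    return r,swing(U[-1],V[-1]),np.linalg.norm(np.diff(np.vstack([p0,r]),axis=0),axis=1).max(),np.hypot(U[:,0],U[:,1]).max()
E
cat > run1.py <<'E'
from pend import *
z=np.load("pics/s1.npz"); r=[("scene",)+tuple(z[k][i] for k in("t","pos","R","p","D")) for i in range(len(z["t"]))]
tn=ctrl.get_state(); print(tn["time"])
u,v,piv,e,x=estimate(r,tn["time"]); print("u",u.round(3),"v",v.round(3),"piv",piv,"maxres px",e,"amp",swing(u,v))
p0=tn["position"]+[0,0,.007]; R=tn["ee_rot"]; Rc=np.array([[-.986,.166,0],[.166,.986,0],[0,0,-1.]])
for N in(15,20):
    rows,sw,mx,um=plan(u,v,p0,np.array([.602,.1955,.377]),N); print(N,sw,mx,um); d=((rows-p0)@Rc)*1000
    for i in range(0,N,5):
        b=d[i-1] if i else 0; print("; ".join("%.0f %.0f %.0f 0 0 0 0"%tuple(q) for q in d[i:i+5]-b))
    print(rows[::2].round(3).tolist())
E
time python3 run1.py
```

```text
5.15
u [-0.4    0.1   -0.911] v [ 1.62  -0.428 -0.759] piv [ 0.32022132 -0.18441315  0.33426937] maxres px 0.636095155475914 amp 0.4981439689222576
15 0.0002068211282625835 0.04500820335191617 0.4126869849014921
-6 -0 -0 0 0 0 0; -24 2 -1 0 0 0 0; -55 14 -2 0 0 0 0; -94 37 -5 0 0 0 0; -128 66 -9 0 0 0 0
-28 35 -5 0 0 0 0; -49 74 -10 0 0 0 0; -60 117 -15 0 0 0 0; -61 162 -20 0 0 0 0; -54 206 -24 0 0 0 0
9 44 -4 0 0 0 0; 11 79 -6 0 0 0 0; 3 108 -8 0 0 0 0; -14 132 -9 0 0 0 0; -30 149 -9 0 0 0 0
[[0.328, -0.187, 0.335], [0.38, -0.181, 0.337], [0.46, -0.141, 0.344], [0.521, -0.076, 0.353], [0.547, 0.009, 0.364], [0.546, 0.098, 0.372], [0.563, 0.16, 0.376], [0.602, 0.195, 0.377]]
20 3.7406167562595652e-06 0.037826428696721266 0.4126869849014921
-4 6 -0 0 0 0 0; -17 16 -0 0 0 0 0; -37 28 -1 0 0 0 0; -61 42 -2 0 0 0 0; -85 60 -4 0 0 0 0
-19 21 -3 0 0 0 0; -29 47 -6 0 0 0 0; -31 79 -9 0 0 0 0; -26 114 -13 0 0 0 0; -21 151 -17 0 0 0 0
2 37 -4 0 0 0 0; -3 71 -8 0 0 0 0; -17 102 -11 0 0 0 0; -38 127 -14 0 0 0 0; -62 148 -17 0 0 0 0
-22 18 -2 0 0 0 0; -38 33 -3 0 0 0 0; -46 46 -4 0 0 0 0; -46 57 -4 0 0 0 0; -44 63 -4 0 0 0 0
[[0.328, -0.18, 0.335], [0.364, -0.164, 0.336], [0.416, -0.141, 0.339], [0.453, -0.099, 0.345], [0.461, -0.033, 0.352], [0.466, 0.041, 0.36], [0.495, 0.102, 0.367], [0.548, 0.141, 0.373], [0.59, 0.167, 0.376], [0.603, 0.189, 0.377]]
real	0m23.263s
user	0m24.416s
sys	0m0.641s
```

```bash
sed -i 's/ov=np.maximum(0,np.linalg.norm(st,axis=1)-lim)/ov=np.maximum(0,np.linalg.norm(st,axis=1)-lim); F=path(p0,r); B=F[::10]+.27*U[::10]; ob=np.concatenate([np.maximum(0,q[2]-np.hypot(B[:,0]-q[0],B[:,1]-q[1])) for q in OB])/; s/ov\*300\]/ov*300,ob*60]/' pend.py
sed -i 's/^def plan/OB=[(.534,-.221,.17),(.25,.22,.16),(.715,-.015,.13)]\ndef plan/' pend.py
cat >> run1.py <<'E'
    U,V=sim(u,v,path(p0,rows)); B=path(p0,rows)+.27*U
    print("mind",[np.hypot(B[:,0]-q[0],B[:,1]-q[1]).min().round(3) for q in OB], B[::20,:2].round(2).tolist())
E
sed -i 's/(15,20)/(20,)/; /rows\[::2\]/d' run1.py; python3 run1.py
```

```text
5.15
u [-0.4    0.1   -0.911] v [ 1.62  -0.428 -0.759] piv [ 0.32022132 -0.18441315  0.33426937] maxres px 0.636095155475914 amp 0.4981439689222576
20 3.929850103389778e-05 0.045014900493767 0.5345921421818703
43 -14 -0 0 0 0 0; 87 -10 -0 0 0 0 0; 94 25 -1 0 0 0 0; 55 47 -2 0 0 0 0; 10 52 -4 0 0 0 0
-42 14 -3 0 0 0 0; -68 47 -6 0 0 0 0; -76 84 -9 0 0 0 0; -79 123 -13 0 0 0 0; -93 166 -17 0 0 0 0
-25 37 -4 0 0 0 0; -57 68 -8 0 0 0 0; -94 95 -11 0 0 0 0; -131 119 -14 0 0 0 0; -155 136 -17 0 0 0 0
-5 12 -2 0 0 0 0; 4 23 -3 0 0 0 0; 17 37 -4 0 0 0 0; 25 54 -4 0 0 0 0; 25 68 -4 0 0 0 0
mind [np.float64(0.17), np.float64(0.233), np.float64(0.13)] [[0.21, -0.16], [0.27, -0.18], [0.33, -0.2], [0.36, -0.22], [0.36, -0.22], [0.33, -0.19], [0.29, -0.14], [0.28, -0.08], [0.3, -0.03], [0.36, 0.01], [0.44, 0.03], [0.52, 0.05], [0.58, 0.05], [0.61, 0.07], [0.62, 0.09], [0.62, 0.12], [0.61, 0.15], [0.6, 0.17], [0.6, 0.19], [0.6, 0.19], [0.6, 0.2], [0.6, 0.2], [0.6, 0.2]]
```

```bash
sed -i 's/ob\*60\]/ob*60,np.maximum(0,.335-np.hypot(r[:,0],r[:,1]))*300]/' pend.py
sed -i 's/^for N in.*/for N,tg in((10,(.38,-.03,.345)),(15,(.38,-.03,.345)),(15,(.42,.02,.35))):/; s/np.array(\[.602,.1955,.377\])/np.array(tg)/' run1.py; python3 run1.py
```

```text
5.15
u [-0.4    0.1   -0.911] v [ 1.62  -0.428 -0.759] piv [ 0.32022132 -0.18441315  0.33426937] maxres px 0.636095155475914 amp 0.4981439689222576
10 0.01968747445304526 0.047304857884914446 0.4126869849014921
46 -12 -0 0 0 0 0; 55 -30 -1 0 0 0 0; 36 12 -2 0 0 0 0; 10 49 -3 0 0 0 0; -33 66 -5 0 0 0 0
-45 -4 -2 0 0 0 0; -21 -22 -3 0 0 0 0; 13 9 -4 0 0 0 0; 17 54 -5 0 0 0 0; 2 97 -5 0 0 0 0
mind [np.float64(0.151), np.float64(0.28), np.float64(0.331)] [[0.21, -0.16], [0.27, -0.18], [0.33, -0.2], [0.37, -0.22], [0.38, -0.23], [0.37, -0.21], [0.36, -0.16], [0.35, -0.1], [0.36, -0.06], [0.38, -0.03], [0.38, -0.03], [0.38, -0.03], [0.38, -0.03]]
15 0.0004307333382105661 0.04549004869415246 0.43950868211216015
40 -21 -0 0 0 0 0; 70 -55 -0 0 0 0 0; 59 -37 -1 0 0 0 0; 36 2 -1 0 0 0 0; -5 21 -2 0 0 0 0
-43 13 -1 0 0 0 0; -28 25 -2 0 0 0 0; -4 41 -4 0 0 0 0; 10 67 -5 0 0 0 0; 13 97 -6 0 0 0 0
-3 31 -1 0 0 0 0; -16 57 -2 0 0 0 0; -41 71 -2 0 0 0 0; -58 68 -2 0 0 0 0; -38 45 -2 0 0 0 0
mind [np.float64(0.162), np.float64(0.254), np.float64(0.322)] [[0.21, -0.16], [0.27, -0.18], [0.33, -0.21], [0
[... 186 characters left out ...]
3], [0.38, -0.03], [0.38, -0.03]]
15 0.0006133591739119442 0.045744963950150506 0.4533553059407983
40 -23 -0 0 0 0 0; 70 -56 -0 0 0 0 0; 49 -19 -1 0 0 0 0; 31 22 -2 0 0 0 0; -10 41 -3 0 0 0 0
-42 16 -2 0 0 0 0; -36 32 -3 0 0 0 0; -16 57 -5 0 0 0 0; -7 91 -7 0 0 0 0; -6 125 -9 0 0 0 0
-2 34 -1 0 0 0 0; -18 62 -2 0 0 0 0; -46 76 -3 0 0 0 0; -66 72 -3 0 0 0 0; -45 53 -3 0 0 0 0
mind [np.float64(0.161), np.float64(0.232), np.float64(0.287)] [[0.21, -0.16], [0.27, -0.18], [0.33, -0.21], [0.37, -0.24], [0.37, -0.26], [0.35, -0.25], [0.32, -0.2], [0.31, -0.13], [0.32, -0.05], [0.36, 0.0], [0.39, 0.04], [0.42, 0.04], [0.43, 0.04], [0.43, 0.03], [0.42, 0.02], [0.42, 0.02], [0.42, 0.02], [0.42, 0.02]]
```

```bash
sed -i 's/-.221,.17)/-.221,.12)/' pend.py
sed -i 's/^for N,tg in.*/for N,tg in((15,(.38,-.03,.345)),(20,(.602,.1955,.377)),):/' run1.py; python3 run1.py
```

```text
5.15
u [-0.4    0.1   -0.911] v [ 1.62  -0.428 -0.759] piv [ 0.32022132 -0.18441315  0.33426937] maxres px 0.636095155475914 amp 0.4981439689222576
15 8.361399504179834e-06 0.027695747314140633 0.41813786431485567
25 -3 -0 0 0 0 0; 37 -3 -0 0 0 0 0; 29 1 -1 0 0 0 0; 7 9 -1 0 0 0 0; -19 19 -2 0 0 0 0
-17 13 -1 0 0 0 0; -19 29 -2 0 0 0 0; -7 46 -4 0 0 0 0; 10 66 -5 0 0 0 0; 26 85 -6 0 0 0 0
7 18 -1 0 0 0 0; 4 34 -2 0 0 0 0; -9 46 -2 0 0 0 0; -26 54 -2 0 0 0 0; -38 58 -2 0 0 0 0
mind [np.float64(0.12), np.float64(0.277), np.float64(0.335)] [[0.21, -0.16], [0.27, -0.17], [0.34, -0.19], [0.39, -0.21], [0.41, -0.22], [0.4, -0.21], [0.36, -0.19], [0.32, -0.16], [0.3, -0.12], [0.3, -0.09], [0.31, -0.06], [0.33, -0.05], [0.36, -0.04], [0.37, -0.03], [0.38, -0.03], [0.38, -0.03], [0.38, -0.03], [0.38, -0.03]]
20 1.0164745907388416e-05 0.044999955845994866 0.43683350185961306
24 0 -0 0 0 0 0; 37 4 -0 0 0 0 0; 32 12 -1 0 0 0 0; 12 25 -2 0 0 0 0; -15 43 -4 0 0 0 0
-25 23 -3 0 0 0 0; -43 52 -6 0 0 0 0; -52 86 -9 0 0 0 0; -58 125 -13 0 0 0 0; -65 166 -17 0 0 0 0
-13 41 -4 0 0 0 0; -36 80 -8 0 0 0 0; -66 113 -11 0 0 0 0; -98 140 -14 0 0 0 0; -126 161 -17 0 0 0 0
-20 17 -2 0 0 0 0; -27 30 -3 0 0 0 0; -24 40 -4 0 0 0 0; -14 47 -4 0 0 0 0; -6 51 -4 0 0 0 0
mind [np.float64(0.12), np.float64(0.24), np.float64(0.178)] [[0.21, -0.16], [0.27, -0.17], [0.34, -0.19], [0.4, -0.21], [0.41, -0.21], [0.4, -0.19], [0.36, -0.16], [0.33, -0.12], [0.31, -0.07], [0.33, -0.02], [0.38, 0.02], [0.45, 0.05], [0.52, 0.08], [0.57, 0.11], [0.61, 0.13], [0.62, 0.15], [0.62, 0.17], [0.61, 0.18], [0.61, 0.19], [0.6, 0.19], [0.6, 0.2], [0.6, 0.2], [0.6, 0.2]]
```

```bash
python3 -m pendant '25 -3 0 0 0 0 0; 37 -3 0 0 0 0 0; 29 1 -1 0 0 0 0; 7 9 -1 0 0 0 0; -19 19 -2 0 0 0 0' && python3 -m pendant '-17 13 -1 0 0 0 0; -19 29 -2 0 0 0 0; -7 46 -4 0 0 0 0; 10 66 -5 0 0 0 0; 26 85 -6 0 0 0 0' && python3 -m pendant '7 18 -1 0 0 0 0; 4 34 -2 0 0 0 0; -9 46 -2 0 0 0 0; -26 54 -2 0 0 0 0; -38 58 -2 0 0 0 0'
cat > look.py <<'E'
from pend import *
def look(n=6,tag="a",bias=(0,0)):
    r=shot(["scene"]*n); np.savez(f"pics/{tag}.npz",t=[a[1] for a in r],pos=[a[2] for a in r],R=[a[3] for a in r],p=[a[4] for a in r],D=[a[5] for a in r])
    return r
def rep(u,v,p0,tg,N,Rc):
    rows,sw,mx,um=plan(u,v,p0,np.array(tg),N); print(N,"resid",sw,"step",mx,"maxlean",um); d=((rows-p0)@Rc)*1000
    for i in range(0,N,5):
        b=d[i-1] if i else 0; print("; ".join("%.0f %.0f %.0f 0 0 0 0"%tuple(q) for q in d[i:i+5]-b))
    B=path(p0,rows)+.27*sim(u,v,path(p0,rows))[0]; print("mind",[np.hypot(B[:,0]-q[0],B[:,1]-q[1]).min().round(3) for q in OB])
E
python3 - <<'E'
from look import *
r=look(9,"s2"); s=ctrl.get_state()
u,v,piv,e,x=estimate(r,s["time"]); print(s["time"],"u",u.round(3),"v",v.round(3),"piv",piv,e,"amp",swing(u,v))
print([ (round(a[1],2),a[2].round(4).tolist(),fit(a[0],a[2],a[4],a[5])[0].round(1).tolist()) for a in r]); print(s["ee_rot"].round(3).tolist())
for N,tg in((15,(.602,.1955,.377)),): rep(u,v,s["position"]+[0,0,.007],tg,N,s["ee_rot"])
E
```

```text
time: 5.65
position: [0.3477, -0.1708, 0.3313]
ee_rot: [[-0.986, 0.167, 0.003], [0.167, 0.986, -0.002], [-0.004, -0.001, -1.0]]
ft_force: [1.6, -1.5, -6.6]
grip_width: 0.295
finger_force: 79.4
time: 6.15
position: [0.3345, -0.081, 0.3365]
ee_rot: [[-0.986, 0.166, 0.0], [0.166, 0.986, 0.001], [0.0, 0.001, -1.0]]
ft_force: [-1.0, 0.3, -6.6]
grip_width: 0.294
finger_force: 79.3
time: 6.65
position: [0.383, -0.0302, 0.3387]
ee_rot: [[-0.986, 0.164, 0.001], [0.164, 0.986, 0.0], [-0.001, 0.001, -1.0]]
ft_force: [0.6, 0.3, -6.6]
grip_width: 0.293
finger_force: 79.3
7.1 u [ 0.036 -0.057 -0.998] v [-0.166 -0.105  0.   ] piv [ 0.38159728 -0.03107164  0.34548169] 0.5958366045813932 amp 0.07483941493500183
[(6.65, [0.383, -0.0302, 0.3387], [308.0, 219.0]), (6.7, [0.3843, -0.0306, 0.3385], [307.1, 219.4]), (6.75, [0.3827, -0.0309, 0.3384], [305.6, 219.5]), (6.8, [0.3815, -0.031, 0.3383], [304.2, 219.6]), (6.85, [0.3809, -0.0312, 0.3383], [303.0, 219.8]), (6.9, [0.3806, -0.0313, 0.3384], [301.2, 219.8]), (6.95, [0.3805, -0.0314, 0.3385], [299.9, 219.7]), (7.0, [0.3804, -0.0315, 0.3386], [299.1, 219.6]), (7.05, [0.3805, -0.0316, 0.3387], [298.5, 219.3])]
[[-0.986, 0.167, 0.0], [0.167, 0.986, -0.0], [-0.0, -0.0, -1.0]]
15 resid 9.027289654013162e-07 step 0.03355163099056956 maxlean 0.11594036710366373
-3 5 -0 0 0 0 0; -9 15 -1 0 0 0 0; -17 29 -2 0 0 0 0; -27 49 -4 0 0 0 0; -39 73 -7 0 0 0 0
-15 27 -3 0 0 0 0; -32 55 -7 0 0 0 0; -51 82 -11 0 0 0 0; -71 107 -15 0 0 0 0; -90 129 -18 0 0 0 0
-17 19 -3 0 0 0 0; -31 34 -5 0 0 0 0; -41 45 -6 0 0 0 0; -48 54 -6 0 0 0 0; -51 59 -7 0 0 0 0
mind [np.float64(0.226), np.float64(0.246), np.float64(0.233)]
```

```bash
python3 -m pendant '-3 5 0 0 0 0 0; -9 15 -1 0 0 0 0; -17 29 -2 0 0 0 0; -27 49 -4 0 0 0 0; -39 73 -7 0 0 0 0' && python3 -m pendant '-15 27 -3 0 0 0 0; -32 55 -7 0 0 0 0; -51 82 -11 0 0 0 0; -71 107 -15 0 0 0 0; -90 129 -18 0 0 0 0' && python3 -m pendant '-17 19 -3 0 0 0 0; -31 34 -5 0 0 0 0; -41 45 -6 0 0 0 0; -48 54 -6 0 0 0 0; -51 59 -7 0 0 0 0'
python3 - <<'E'
from look import *
r=look(22,"s3"); s=ctrl.get_state()
u,v,piv,e,x=estimate(r,s["time"]); print(s["time"],"u",u.round(3),"v",v.round(3),"piv",piv,e,"amp",swing(u,v),s["position"],s["ft_force"])
px=np.array([fit(a[0],a[2],a[4],a[5])[0] for a in r]); print(px[::2].round(1).tolist())
c=px[-21:].mean(0); b=pred("scene",piv,np.array([0,0,-1.])); print("mean px",c,"vertical pred",b,"bias",c-b)
u,v,piv,e,x=estimate(r,s["time"],c-b); print("debiased",u,v,e,swing(u,v))
im=r[-1][4][200:350,230:430]; cv2.imwrite("pics/h1.png",cv2.resize(im,(800,600),interpolation=3)[...,::-1])
E
```

```text
time: 7.6
position: [0.4319, 0.0353, 0.3456]
ee_rot: [[-0.986, 0.167, -0.0], [0.167, 0.986, 0.0], [0.0, -0.0, -1.0]]
ft_force: [0.7, 0.3, -6.9]
grip_width: 0.294
finger_force: 79.3
time: 8.1
position: [0.5428, 0.149, 0.3635]
ee_rot: [[-0.986, 0.165, 0.0], [0.165, 0.986, 0.001], [-0.0, 0.001, -1.0]]
ft_force: [-0.1, 0.7, -6.2]
grip_width: 0.294
finger_force: 79.3
time: 8.6
position: [0.6023, 0.1979, 0.3693]
ee_rot: [[-0.986, 0.165, -0.001], [0.165, 0.986, 0.0], [0.001, -0.0, -1.0]]
ft_force: [0.8, -0.2, -6.6]
grip_width: 0.294
finger_force: 79.3
9.7 u [ 0.016 -0.002 -1.   ] v [-0.082 -0.032 -0.001] piv [0.60164478 0.19636472 0.37752977] 2.490046318604982 amp 0.021949656974968045 [0.60173577 0.19622806 0.37058906] [ 1.3152785  -0.20773575 -7.01555978]
[[345.7, 289.0], [345.2, 287.9], [345.4, 287.0], [345.5, 286.3], [346.1, 285.8], [346.2, 285.7], [346.6, 286.5], [346.2, 287.1], [346.1, 288.2], [345.7, 288.7], [345.5, 289.0]]
mean px [345.84290886 287.27632025] vertical pred [345.39909733 285.13824776] bias [0.44381154 2.1380725 ]
debiased [ 0.01472374 -0.00364524 -0.99988496] [-0.07462806 -0.03179169 -0.00098303] 0.3893653189319366 0.020311359170860275
```

View pics/h1.png

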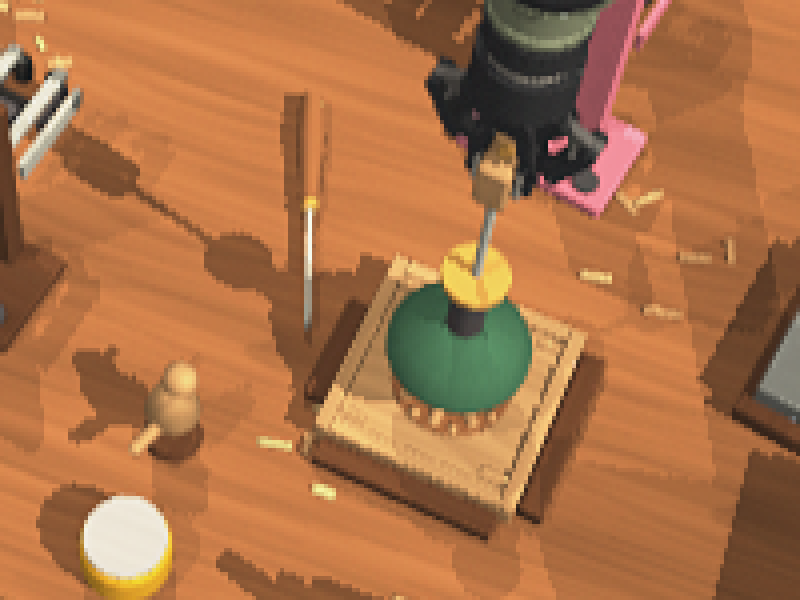

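The lamp is nearly still (0.02 rad) over the panel. Now a precise check of the centring in the same camera.

```bash
python3 - <<'E'
from look import *
z=np.load("pics/s3.npz"); ex=[]
for i in range(21):
    p,D=z["p"][i+1],z["D"][i+1]; piv=z["pos"][i+1]+[0,0,.007]; m,P=shade("scene",piv,p,D)
    g=np.argwhere(m); r=[(g[:,1].min()-.5+g[:,1].max()+.5)/2, g[:,0].max()+.5, g[:,1].max()-g[:,1].min()+1]; ex.append(r)
print("obs: midcol,bottom,width",np.mean(ex,0))
q=proj("scene",piv+SH@frame(np.array([0,0,-1.])).T); print("model",(q[:,0].min()+q[:,0].max())/2,q[:,1].max(),np.ptp(q[:,0]))
q2=proj("scene",piv+[.01,0,0]+SH@frame(np.array([0,0,-1.])).T); print("per 10mm x",(q2-q).mean(0)); q2=proj("scene",piv+[0,.01,0]+SH@frame(np.array([0,0,-1.])).T); print("per 10mm y",(q2-q).mean(0))
C=cloud("scene",z["D"][12]); m,P=shade("scene",z["pos"][12]+[0,0,.007],z["p"][12],z["D"][12]); print("shade z min/max",P[:,2].min(),P[:,2].max())
a=np.load("pics/top0.npz")["p"][137:197,185:245]; b=np.load("pics/scene0.npz")["p"][255:335,303:383]
im=np.hstack([cv2.resize(a,(400,400),interpolation=3),cv2.resize(b,(400,400),interpolation=3)]); cv2.imwrite("pics/ros.png",im[...,::-1])
p,D=camera("top"); cv2.imwrite("pics/top9.png",p[...,::-1]); np.savez("pics/top9.npz",p=p,D=D); m,P=shade("top",piv,p,D); print("top green",len(P))
E
```

```text
obs: midcol,bottom,width [344.85714286 300.88095238  35.85714286]
model 345.2581675909837 302.1771717802054 36.32542106339287
per 10mm x [-0.90167957  2.56274527]
per 10mm y [2.92313948 1.00622847]
shade z min/max 0.09861720677795516 0.15075472513339006
top green 0
```

View pics/ros.png

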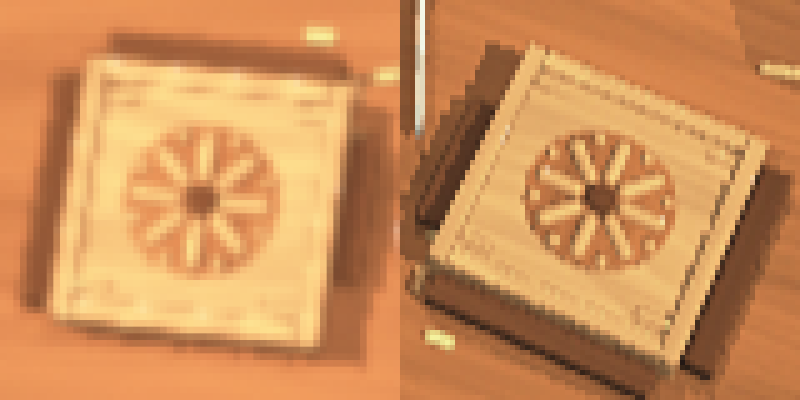

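The rosette centre reads top crop (203,199) → (215.0,166.4) and scene crop (600,199) → (342.5,294.3), so about (0.602–0.604, 0.1945). The lamp axis reads about 3 mm short in x. I'll apply one small damping and centring correction.

```bash
sed -i 's/%.0f %.0f %.0f 0 0 0 0/%.1f %.1f %.1f 0 0 0 0/' look.py; python3 - <<'E'
from look import *
r=look(12,"s4"); s=ctrl.get_state(); b=(.44,2.14)
u,v,piv,e,x=estimate(r,s["time"],b); print(s["time"],u,v,e,swing(u,v),s["position"])
p0=s["position"]+[0,0,.007]; rep(u,v,p0,p0+[.003,-.0015,-.002],10,s["ee_rot"])
E
```

```text
10.35 [-0.0031351   0.00516219 -0.99998176] [ 0.11970946  0.01148441 -0.00031602] 0.30164090023856716 0.020917394227151418 [0.60169    0.1962422  0.37062431]
10 resid 2.632159575871641e-07 step 0.0013990238779645378 maxlean 0.013934129694270063
-0.6 0.2 0.0 0 0 0 0; -1.7 0.6 0.1 0 0 0 0; -3.1 0.8 0.3 0 0 0 0; -4.3 0.7 0.6 0 0 0 0; -5.1 0.5 1.0 0 0 0 0
-0.2 -0.4 0.4 0 0 0 0; 0.1 -0.9 0.7 0 0 0 0; 0.8 -1.2 0.9 0 0 0 0; 1.5 -1.4 1.0 0 0 0 0; 1.9 -1.5 1.0 0 0 0 0
mind [np.float64(0.422), np.float64(0.352), np.float64(0.236)]
```

```bash
python3 -m pendant '-0.6 0.2 0 0 0 0 0; -1.7 0.6 0 0 0 0 0; -3.1 0.8 0.3 0 0 0 0; -4.3 0.7 0.6 0 0 0 0; -5.1 0.5 1 0 0 0 0' >/dev/null && python3 -m pendant '-0.2 -0.4 0.4 0 0 0 0; 0.1 -0.9 0.7 0 0 0 0; 0.8 -1.2 0.9 0 0 0 0; 1.5 -1.4 1 0 0 0 0; 1.9 -1.5 1 0 0 0 0'
python3 - <<'E'
from look import *
r=look(21,"s5"); s=ctrl.get_state()
px=np.array([fit(a[0],a[2],a[4],a[5])[0] for a in r]); piv=np.mean([a[2] for a in r],0)+[0,0,.007]
b=px.mean(0)-pred("scene",piv,np.array([0,0,-1.])); print("bias",b,"ptp",np.ptp(px,axis=0))
u,v,piv,e,x=estimate(r,s["time"],b); print(s["time"],u,v,e,"amp",swing(u,v),s["position"])
p0=s["position"]+[0,0,.007]; rep(u,v,p0,p0,10,s["ee_rot"])
E
```

```text
time: 11.35
position: [0.6045, 0.1947, 0.3687]
ee_rot: [[-0.986, 0.166, 0.0], [0.166, 0.986, 0.0], [-0.0, 0.0, -1.0]]
ft_force: [-0.3, -0.5, -7.4]
grip_width: 0.292
finger_force: 79.3
bias [0.52684904 2.18856378] ptp [0.737155 0.470246]
12.4 [-6.44283688e-06 -9.06308018e-04 -9.99999589e-01] [-6.37722665e-03  8.67855336e-03 -7.82435827e-06] 0.3556827995397498 amp 0.002009456292808328 [0.60466923 0.19470341 0.36860455]
10 resid 3.306612021621501e-08 step 0.00011655077097000972 maxlean 0.001556564827934326
0.0 -0.0 0.0 0 0 0 0; 0.1 0.0 0.0 0 0 0 0; 0.1 0.1 0.0 0 0 0 0; 0.2 0.1 0.0 0 0 0 0; 0.2 0.2 0.0 0 0 0 0
-0.0 0.0 -0.0 0 0 0 0; -0.1 0.0 -0.0 0 0 0 0; -0.1 -0.1 -0.0 0 0 0 0; -0.2 -0.1 -0.0 0 0 0 0; -0.2 -0.2 -0.0 0 0 0 0
mind [np.float64(0.421), np.float64(0.355), np.float64(0.237)]
```

The residual swing is 2 mrad. Now I'll hold still.

```bash
for i in 1 2 3 4 5 6 7 8 9 10 11 12 13 14 15; do python3 -m pendant '0 0 0 0 0 0 0; 0 0 0 0 0 0 0; 0 0 0 0 0 0 0; 0 0 0 0 0 0 0; 0 0 0 0 0 0 0' > last.txt; done; cat last.txt
python3 - <<'E'
from look import *
r=look(12,"s6"); px=np.array([fit(a[0],a[2],a[4],a[5])[0] for a in r]); print("ptp",np.ptp(px,axis=0),r[-1][2],r[-1][1])
cv2.imwrite("pics/end.png",cv2.resize(r[-1][4][200:350,230:430],(800,600),interpolation=3)[...,::-1])
E
```

```text
time: 19.9
position: [0.6047, 0.1947, 0.3686]
ee_rot: [[-0.986, 0.166, -0.0], [0.166, 0.986, -0.0], [0.0, -0.0, -1.0]]
ft_force: [-0.4, 0.3, -6.2]
grip_width: 0.295
finger_force: 79.3
ptp [0.36581616 0.47410287] [0.60466466 0.19469827 0.36861085] 20.45
```

View pics/end.png

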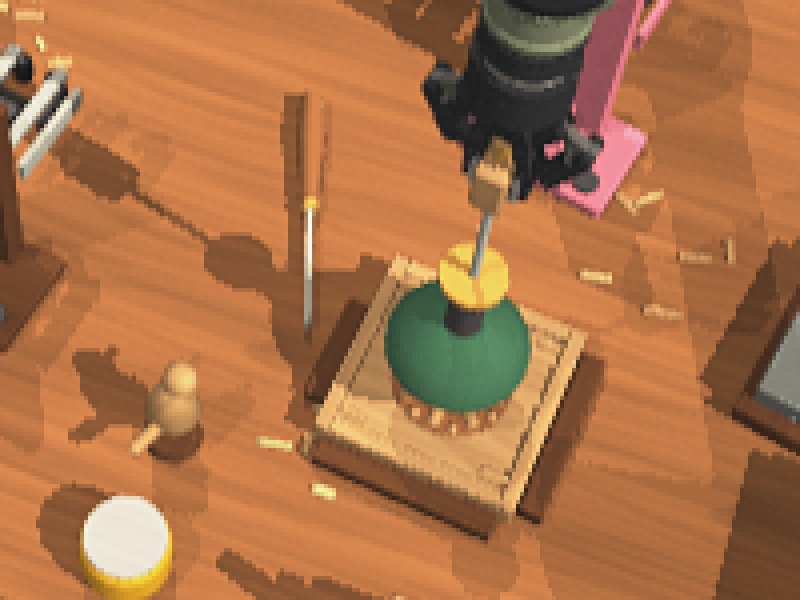

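The lamp's shade hangs still at crop (458,345), centred over the rosette. The rim is about 60 mm above the wood, it has been still for more than 8 s, and the bystanders are untouched.

```bash
python3 -c "
from plant import finish_job
print(finish_job())"
```

```text
the job is handed in; nothing more can be done
None
```

The job is handed in: the lamp is out of its bracket and held by its grip alone over the rosette. It hung still for about 9 s, with a last measured swing of about 2 mrad. It is centred to within about 5 mm, with its rim about 6 cm above the wood. Total time was about 20 s; I saw nothing else on the bench move.

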